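# Change over the tilt-out hardware bins

### The job

The yellow tilt-out bin on the bench rack was left tipped open. First push it back until it clicks fully shut; then tip the blue bin forward as far as it goes, ready for sorting, and leave it like that. The red bin stays shut throughout.

Things in the scene. Friction and masses are not known exactly. Their poses are not given: they have to be found in the camera images.
- tab_yellow (a point): Centre of the yellow bin's pull tab: a yellow plate on top of the bin's front wall, 50 mm wide (y), 8 mm thick (x), from 25 mm below to 25 mm above this point. Axes turn with the bin: z up the front wall, y level along the hinge, x back into the bin. The hinge (front bottom edge) lies 170 mm down z. The front, 4 mm thick and 104 mm wide, faces -x, the robot's side. Starts tipped open.
- bin_yellow (a joint): Tilt of the yellow bin, rad: 0 = clicked shut, 0.62 (35 degrees) = tipped fully forward (to its own -x, towards the robot) against a stop. A slightly stiff hinge (1 N at the tab) keeps it where it is left. From about 0.12 rad inwards a spring catch resists with up to 8 N at the tab; below about 0.06 rad it snaps in and is held shut.
- tab_blue (a point): Centre of the blue bin's pull tab; same build, size and axes as the yellow. Starts shut, this point 204 mm above the bench, the tab standing at 179 to 229 mm with free space in front and behind. Each bin sits in a fixed grey housing 107 mm wide, 110 mm deep, top 170 mm above the bench. The yellow, blue and red bins stand side by side in any order, 118 mm apart.
- bin_blue (a joint): Tilt of the blue bin, rad: 0 = clicked shut (its start), 0.62 = tipped fully forward against its stop. Same stiff hinge and catch as the yellow bin: up to 8 N at the tab to pull it out of the catch, then it moves easily and stays where it is left.
- bin_red (a joint): Tilt of the red bin in the same rack, a bystander of the same build; 0 = clicked shut, where it starts and must stay.

How it is judged:
By the outcome, as a careful person would: the job done as asked, in the order asked, and still so for the second after the job is handed in, with the robot touching nothing.
It also fails if it takes over 42 s, if anything falls off the work surface, if the arm or the gripper's body presses on something with over 40 N, if the wrist force passes 120 N, or if a joint passes its speed limit or range.

### The arm

A 6-joint arm with a two-finger parallel gripper is mounted at the origin on the work surface. World frame = base frame: x ahead of the robot, y to its left, z up, the work surface at z = 0. Lengths are in mm, angles in rad, forces in N, time in s.
With the tool pointing down it reaches from about 300 to 775 mm from the base axis. Payload 14.6 kg.
Tool frame: the origin (TCP) lies on the mounting face of the last link; the fingertips stand 199 mm ahead of it and the grasp point (between the pads) lies 180 mm ahead of it; z points along the fingers, y is the line along which they close (so a half turn about z gives the same grasp; the last joint's range is limited). The gripper opens to 94 mm and grips with 3 to 60 N. Pads are 16 mm wide; open, the fingers measure 119 mm over their backs; the gripper's body (75 mm by 177 mm) begins 78 mm behind the grasp point.
Start: joints at [-1.36, 0.3, 1.521, -0, 1.321, -0.067], TCP at [150.826, -528.907, 404.646] pointing down, gripper open.
Joint ranges: [-3.03, 3.03], [-0.79, 2.21], [0.23, 2.52], [-1.04, 4.18], [0, 3.07], [-2.55, 2.55]. Speed limits (rad/s): [2.22, 2.22, 2.57, 3.14, 3.14, 3.14].

### API

Orientations are given as [roll, pitch, yaw] about the fixed x, y, z axes, in that order (R = Rz(yaw) Ry(pitch) Rx(roll)).
In Python, from cell import manip gives the robot as it stands. The module is installed in compiled form; this text tells all that it offers.
- The arm moves only by the shell command python3 -m creep 'ROWS' [FORCE]. ROWS is a JSON object of lists of equal length, an entry for each row: "slide": the shift along the world's x, y, z in cm, a list of three; "turn": the turn about the world's z in rad; "claw": the opening, from 0 (shut) to 1 (fully open). A call has 1 to 8 rows; each row shifts and turns the commanded pose from where the row before left it; what a row does not reach is not made up. A row lasts 1/8 s, in which the tool goes at most 62.5 mm and 10.7 degrees, less where a joint would pass 70% of its speed; a pose out of reach is approached as far as the arm can. A call with a gripper value outside its range is refused whole. The fingers move at their own pace and stop on an object; FORCE is the grip in N (left out, the last holds). Time passes only in rows, so rows that do not move let the fingers close. It gives the time, the measured TCP pose, the force, the opening and the grip force at its end, in the units of the state.
- manip.read_state(): the state, without advancing time (a new reading comes with each control period).
- manip.camera(name): name is "side" or "top" or "wrist"; returns (picture, depth): 480x640x3 uint8, red, green, blue; 480x640 float32, mm along the optical axis (not along the pixel's ray), 0 where there is no reading.
- manip.calibration(name): a dict with "intrinsics" (3x3 intrinsics, pixels), "pose" (4x4, takes a point from camera to world coordinates). Camera axes: x right, y up, looking along -z (the intrinsics and any distortion apply to the point x, -y, -z); pixel columns grow to the right and rows downward; lengths in mm; the calibration is good to about 2 mm. The wrist camera is an equidistant fisheye: a pixel r from the principal point sees the ray r / f radians off the axis. A picture is of the moment at which its call begins: read the wrist's pose just before it. calibration takes no time and is no camera call; for the wrist camera it gives the pose at the moment of the call.
- manip.sign_off(): hands the job in; it is judged then, once.
Trained networks look in the newest picture that a camera, given by its name, has taken for a name from the list of things; names that differ only in an ending like _2 or _b are one class to them, and where a whole thing is asked for, a point or a joint stands for the part that bears it (a point fixed in the world has none). Each returns a list of dicts, best first, with "score" (0 to 1); they miss things now and then, are a little off and sometimes report something else, mostly with a low value. They report only what shows in the picture. A call takes as long as a camera call.
- manip.cut_out(query, camera): "mask" (480x640 bool, what is visible of it) and "position" ([column, row] in pixels, amid what is visible of it).
The state is a dict: "clock": time; "joints": joint angles; "qd": joint speeds; "effort": joint torques, N m; "eef_pos": TCP position; "eef_rot": TCP orientation; "wrist_force": force on the tool from outside, world axes, zero at the start; "moment": the same for the moment, N m; "finger_gap": finger opening in mm; "finger_force": force on a finger pad.
Only numpy, scipy, OpenCV 4.12 (cv2) and the standard library are available. Lean on these libraries where they do the work, as an engineer would, in place of code of your own. Each camera call takes 0.05 s, during which the arm holds its last target. There are 200 camera calls.

## Working session

There is one attempt and no reset: what is moved stays moved. The work goes in short steps, Python scripts to look and compute and a shell command to move; the robot and the scene stay as the last step left them, time stands still between calls to the robot, and variables do not carry over. Pictures are saved under pics/ and viewed, at most 10 in all, crops included, and the job is handed in when it is done.

```bash
mkdir -p pics; cat > h.py <<'E'
import numpy as np, cv2
from cell import manip
def cloud(cam,D,mask):
    c=manip.calibration(cam);K=np.array(c["intrinsics"]);T=np.array(c["pose"])
    r,cl=np.nonzero(mask&(D>0));d=D[r,cl]
    P=np.stack([(cl-K[0,2])/K[0,0]*d,-(r-K[1,2])/K[1,1]*d,-d,np.ones(len(d))])
    return (T@P)[:3].T
E
python3 - <<'E'
from h import *
ims=[]
for cam in("side","top"):
    im,D=manip.camera(cam);ims.append(im)
    for q in("tab_yellow","tab_blue","bin_red"):
        for o in manip.cut_out(q,cam)[:2]:
            P=cloud(cam,D,o["mask"])
            print(cam,q,round(o["score"],2),np.round(o["position"]),o["mask"].sum(),np.median(P,0).round() if len(P) else 0,*(np.percentile(P,[2,98],axis=0).round() if len(P) else []))
    np.save(cam+"D.npy",D)
cv2.imwrite("pics/a.png",cv2.resize(np.vstack(ims)[:,:,::-1],(450,675))[:600]) 
cv2.imwrite("pics/side.png",ims[0][:,:,::-1]);cv2.imwrite("pics/top.png",ims[1][:,:,::-1])
print(manip.read_state())
E
```

```text
side tab_yellow 0.79 [379. 200.] 3126 [538. -78. 133.] [ 483. -124.   63.] [593. -18. 215.]
side tab_blue 0.55 [348. 246.] 2386 [583.  14. 119.] [563. -14.  46.] [633.  92. 229.]
side bin_red 0.76 [374. 152.] 965 [ 537. -233.  138.] [ 519. -245.   88.] [ 584. -140.  229.]
top tab_yellow 0.66 [379. 288.] 5428 [542. -73. 123.] [ 480. -120.   76.] [608. -22. 215.]
top bin_red 0.77 [461. 277.] 2473 [ 552. -203.   95.] [ 522. -242.   77.] [ 590. -141.  229.]
{'clock': 0.4, 'joints': array([-1.35961194e+00,  3.00001444e-01,  1.52103667e+00, -1.10104429e-06,
        1.32069897e+00, -6.65778927e-02]), 'qd': array([-0.00012908, -0.00087228,  0.00074209, -0.00046475,  0.0007744 ,
        0.00067798]), 'effort': array([-1.05100902e-03, -5.31200445e+01, -3.52603877e+01,  7.07952445e-02,
        2.18403147e-02, -2.00856488e-05]), 'eef_pos': array([ 150.82166734, -528.9189264 ,  404.57438501]), 'eef_rot': array([-3.14144848e+00, -8.54381543e-06,  2.77762547e-01]), 'wrist_force': array([-0.85428354,  0.13350938,  0.9272623 ]), 'moment': array([ 0.06387511,  0.02766482, -0.00896245]), 'finger_force': 0.0, 'finger_gap': 93.6103790239043}
```

View pics/side.png

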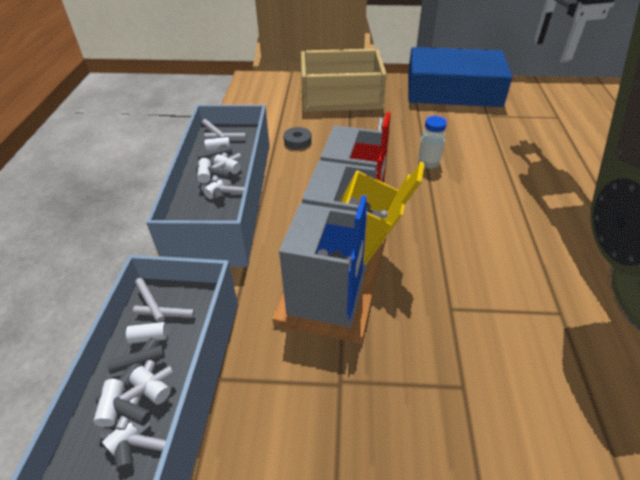

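View pics/top.png

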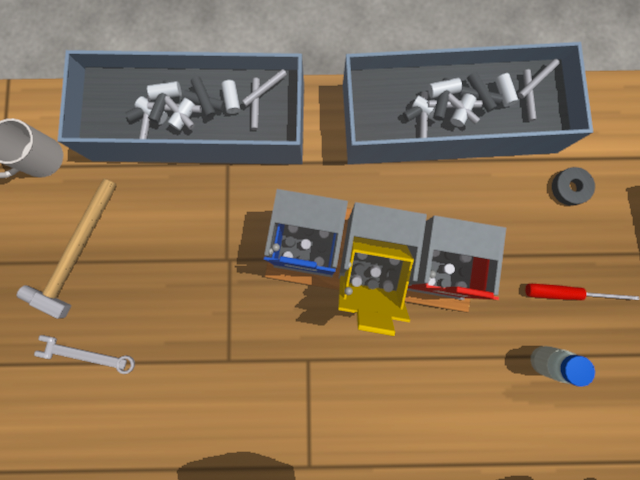

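The row from left (+y) to right is blue, yellow, red. The side view shows the yellow bin tipped at about (400,200), with the blue bin shut at (355,250). The top view shows the blue tab at (305,267), yellow at (378,315) and red at (465,293), and the rack is slightly yawed. Next I'll fit the tabs from both views.

```bash
cat > m.py <<'E'
from h import *
import sys
def pts(cam,new=True):
    im,D=manip.camera(cam) if new else (cv2.imread(f"pics/{cam}.png")[:,:,::-1],np.load(cam+"D.npy"))
    hsv=cv2.cvtColor(np.ascontiguousarray(im),cv2.COLOR_RGB2HSV).astype(int);H,S,V=hsv[...,0],hsv[...,1],hsv[...,2]
    box=lambda m:m&(S>150)&(V>60)
    return {n:cloud(cam,D,box(m)) for n,m in dict(blue=(H>105)&(H<128),yellow=(H>22)&(H<32),red=(H<5)|(H>175)).items()}
def show(new=True):
  for cam in("side","top"):
    for n,P in pts(cam,new).items():
        P=P[(P[:,0]>420)&(P[:,0]<700)&(P[:,1]>-270)&(P[:,1]<110)]
        T=P[P[:,2]>(155 if n=="yellow" else 185)]
        if len(T): 
            print(cam,n,len(T),"med",np.median(T,0).round(),"lo",np.percentile(T,3,axis=0).round(),"hi",np.percentile(T,97,axis=0).round(), "zmax",P[:,2].max().round())
            if len(T)>5:
                vx,vy,x,y=cv2.fitLine(T[:,:2].astype(np.float32),2,0,.01,.01).ravel();print("   line yaw",round(float(np.arctan(-vx/vy)),3))
if __name__=="__main__": show(len(sys.argv)<2)
E
python3 m.py old; python3 -c "
from h import *
for c in('side','top'): print(np.array(manip.calibration(c)['pose'])[:3,3])"
```

```text
side blue 354 med [574.  57. 218.] lo [567.  24. 187.] hi [581.  66. 230.] zmax 231.0
   line yaw -0.231
side yellow 684 med [500. -59. 175.] lo [ 479. -122.  156.] hi [591. -18. 216.] zmax 217.0
   line yaw 1.068
side red 180 med [ 532. -169.  216.] lo [ 525. -204.  186.] hi [ 537. -165.  229.] zmax 230.0
   line yaw -0.205
top blue 228 med [571.  42. 228.] lo [565.  20. 225.] hi [577.  65. 230.] zmax 231.0
   line yaw -0.191
top yellow 1399 med [497. -65. 171.] lo [ 478. -119.  156.] hi [591. -22. 216.] zmax 219.0
   line yaw 1.358
top red 320 med [ 529. -185.  228.] lo [ 520. -211.  193.] hi [ 535. -165.  230.] zmax 231.0
   line yaw -0.204
[591.00170717 526.5406412  648.10692424]
[533.53281663  15.03289383 800.44256192]
```

```bash
python3 -m creep '{"slide":[[2.4,4,0],[2.4,4,0],[2.4,4,0],[2.4,4,0],[2.4,4,0],[2.4,4,0],[2.4,4,0],[2.4,4,0]],"turn":[-0.0585,-0.0585,-0.0585,-0.0585,-0.0585,-0.0585,-0.0585,-0.0585],"claw":[0,0,0,0,0,0,0,0]}' 20
python3 -m creep '{"slide":[[2.4,4,0],[2.4,4,0],[2.4,4,-0.5],[2.2,3.8,-1],[0,0,-1.5],[0,0,0]],"turn":[0,0,0,0,0,0],"claw":[0,0,0,0,0,0]}'
python3 - <<'E'
from h import *
from m import show
ims=[manip.camera(c)[0] for c in("side","top")]
cv2.imwrite("pics/b.png",cv2.resize(np.hstack(ims),(800,300))[:,:,::-1])
E
```

```text
clock: 1.4
eef_pos: [343.3, -207.5, 404.8]
eef_rot: [3.141, -0.001, -0.192]
wrist_force: [0.2, 0.6, 0.8]
finger_gap: 17.5
finger_force: 0.0
clock: 2.15
eef_pos: [436.5, -51.2, 373.7]
eef_rot: [3.141, 0.002, -0.19]
wrist_force: [-0.6, -0.1, 0.4]
finger_gap: 0.4
finger_force: 0.0
```

View pics/b.png

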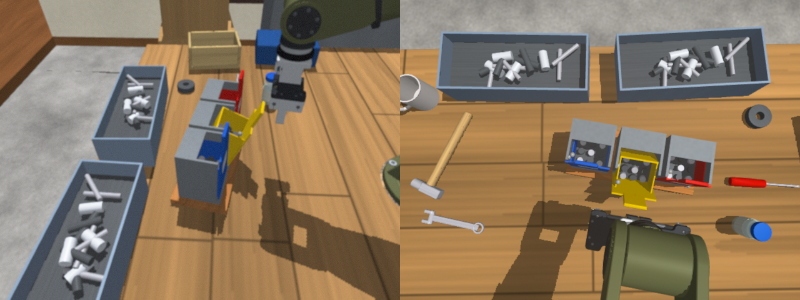

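The closed fingers stand just in front of the yellow tab (side view, about (270,105)) and are clear of the others. Pushing now along the rack normal.

```bash
python3 -m creep '{"slide":[[1.47,-0.28,0],[1.47,-0.28,0],[1.47,-0.28,0],[1.47,-0.28,0],[1.47,-0.28,0],[1.18,-0.23,0]],"turn":[0,0,0,0,0,0],"claw":[0,0,0,0,0,0]}'
python3 -m creep '{"slide":[[0.59,-0.11,0],[0.49,-0.1,0],[0.3,-0.06,0],[0,0,0]],"turn":[0,0,0,0],"claw":[0,0,0,0]}'
```

```text
clock: 3.0
eef_pos: [523.0, -68.0, 375.0]
eef_rot: [3.142, 0.0, -0.191]
wrist_force: [-4.4, 1.3, 3.5]
finger_gap: -0.0
finger_force: 2.1
clock: 3.5
eef_pos: [536.0, -69.9, 374.6]
eef_rot: [-3.142, -0.0, -0.19]
wrist_force: [0.9, 0.3, -0.9]
finger_gap: 0.2
finger_force: 0.0
```

```bash
python3 -m creep '{"slide":[[0.2,-0.04,0],[0.2,-0.04,0],[0.2,-0.04,0],[0,0,0]],"turn":[0,0,0,0],"claw":[0,0,0,0]}'; python3 m.py
```

```text
clock: 4.0
eef_pos: [540.4, -70.7, 374.7]
eef_rot: [3.141, 0.009, -0.19]
wrist_force: [-34.3, 6.3, 16.5]
finger_gap: 0.6
finger_force: 17.6
side blue 336 med [574.  58. 218.] lo [505. -69. 187.] hi [581.  66. 372.] zmax 392.0
   line yaw -0.478
side yellow 203 med [557. -51. 187.] lo [551. -64. 158.] hi [561. -24. 227.] zmax 229.0
   line yaw -0.182
top blue 230 med [571.  42. 228.] lo [565.  20. 218.] hi [577.  65. 230.] zmax 231.0
   line yaw -0.187
top yellow 2 med [602. -35. 169.] lo [598. -36. 168.] hi [606. -34. 169.] zmax 169.0
```

Yellow is hard against its stop at 34 N, so I'm backing off, lifting and going over and behind the blue tab.

```bash
python3 -m creep '{"slide":[[-1.5,0.3,0],[-1.5,0.3,0],[0,0,4],[0,0,4],[2.2,2.55,0],[2.2,2.55,0],[2.2,2.55,0],[2.2,2.55,0]],"turn":[0,0,0,0,0,0,0,0],"claw":[0,0,0,0,0,0,0,0]}'
python3 - <<'E'
from h import *
from m import show
print(manip.read_state()["eef_pos"]);show()
ims=[manip.camera(c)[0] for c in("side","top")]
cv2.imwrite("pics/c.png",cv2.resize(np.hstack(ims),(800,300))[:,:,::-1])
E
```

```text
clock: 5.1
eef_pos: [600.6, 37.8, 454.7]
eef_rot: [-3.142, -0.0, -0.19]
wrist_force: [-0.1, -0.2, -0.6]
finger_gap: 0.2
finger_force: 0.0
[600.55316053  37.80906264 454.72376357]
side blue 325 med [574.  60. 216.] lo [567.  26. 188.] hi [581.  66. 230.] zmax 230.0
   line yaw -0.244
side yellow 366 med [554. -52. 202.] lo [546. -91. 159.] hi [560. -25. 229.] zmax 368.0
   line yaw -0.189
side red 175 med [ 532. -169.  217.] lo [ 525. -204.  188.] hi [ 537. -165.  230.] zmax 231.0
   line yaw -0.21
top blue 237 med [571.  43. 228.] lo [564.  20. 217.] hi [577.  65. 358.] zmax 370.0
   line yaw -0.186
top yellow 267 med [547. -81. 228.] lo [ 541. -120.  176.] hi [554. -58. 232.] zmax 569.0
   line yaw -0.116
top red 321 med [ 529. -186.  228.] lo [ 520. -211.  192.] hi [ 535. -165.  230.] zmax 232.0
   line yaw -0.203
```

View pics/c.png

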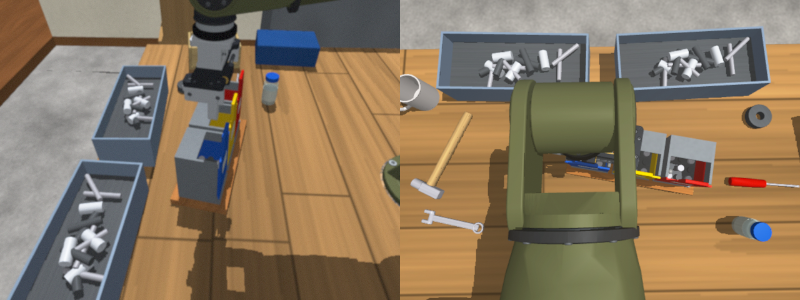

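Yellow is flush and shut, and the tool hangs behind the blue tab (side view, about (205,120)). Now I lower and pull.

```bash
python3 -m creep '{"slide":[[0,0,-3.3],[0,0,-3.3],[0,0,0],[-0.98,0.19,0],[-0.98,0.19,0],[-0.98,0.19,0],[-0.98,0.19,0],[-0.98,0.19,0]],"turn":[0,0,0,0,0,0,0,0],"claw":[0,0,0,0,0,0,0,0]}'
python3 -m creep '{"slide":[[-1.18,0.23,-0.3],[-1.18,0.23,-0.3],[-1.18,0.23,-0.3],[-0.98,0.19,-0.3],[-0.78,0.15,-0.3],[-0.49,0.1,0]],"turn":[0,0,0,0,0,0],"claw":[0,0,0,0,0,0]}'
```

```text
clock: 6.3
eef_pos: [550.1, 46.6, 389.2]
eef_rot: [-3.141, -0.001, -0.19]
wrist_force: [1.4, 0.4, -0.4]
finger_gap: 0.3
finger_force: 0.7
clock: 7.05
eef_pos: [492.6, 57.8, 373.4]
eef_rot: [3.142, 0.0, -0.19]
wrist_force: [0.8, -0.3, -0.7]
finger_gap: 0.2
finger_force: 0.3
```

```bash
python3 -m creep '{"slide":[[-0.4,0.08,0],[-0.4,0.08,0],[-0.4,0.08,0],[0,0,0]],"turn":[0,0,0,0],"claw":[0,0,0,0]}'
python3 -m creep '{"slide":[[-0.2,0.04,0],[-0.2,0.04,0],[0,0,0]],"turn":[0,0,0],"claw":[0,0,0]}'
```

```text
clock: 7.55
eef_pos: [482.5, 59.7, 376.0]
eef_rot: [-3.14, -0.012, -0.191]
wrist_force: [22.8, -3.7, 4.3]
finger_gap: 0.5
finger_force: 10.5
clock: 7.92
eef_pos: [479.6, 60.2, 377.3]
eef_rot: [-3.139, -0.019, -0.191]
wrist_force: [36.5, -6.7, 5.2]
finger_gap: 0.8
finger_force: 16.8
```

It is on the stop. Next I release backwards, lift clear, and move off to look.

```bash
python3 -m creep '{"slide":[[0.8,-0.15,0],[1,-0.2,0],[0,0,4],[0,0,4],[0,0,4],[-5,0,0],[-5,0,0],[-5,0,0]],"turn":[0,0,0,0,0,0,0,0],"claw":[0,0,0,0,0,0,0,0]}'
python3 - <<'E'
from h import *
from m import show
show()
ims=[manip.camera(c)[0] for c in("side","top")]
cv2.imwrite("pics/d.png",cv2.resize(np.hstack(ims),(800,300))[:,:,::-1])
E
```

```text
clock: 8.93
eef_pos: [343.7, 57.4, 493.2]
eef_rot: [3.141, 0.001, -0.19]
wrist_force: [0.3, 0.0, 1.3]
finger_gap: 0.2
finger_force: 0.0
side blue 208 med [468.  67. 191.] lo [461.  43. 186.] hi [474.  86. 195.] zmax 195.0
   line yaw -0.17
side yellow 385 med [554. -52. 200.] lo [546. -92. 158.] hi [561. -24. 230.] zmax 231.0
   line yaw -0.198
side red 176 med [ 532. -169.  218.] lo [ 525. -204.  188.] hi [ 537. -165.  230.] zmax 230.0
   line yaw -0.201
top blue 300 med [465.  63. 192.] lo [457.  41. 185.] hi [472.  85. 195.] zmax 196.0
   line yaw -0.183
top yellow 394 med [550. -70. 227.] lo [ 541. -118.  168.] hi [559. -26. 230.] zmax 231.0
   line yaw -0.211
top red 315 med [ 528. -186.  228.] lo [ 520. -211.  192.] hi [ 535. -165.  230.] zmax 231.0
   line yaw -0.202
```

View pics/d.png

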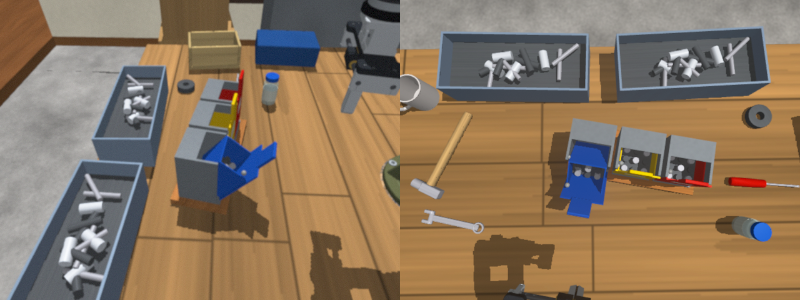

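Blue is fully tipped: its tab's top edge is at about 195 mm, as expected at 0.62 rad. Yellow and red are flush and shut, and the arm is clear.

```bash
python3 -c "
from cell import manip
print(manip.sign_off())"
```

```text
the job is handed in; nothing more can be done
None
```

The yellow bin was pushed fully shut first, then the blue bin was tipped forward to its stop and left there; red stayed shut, and I handed the job in with the arm clear, about 9 s in.

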